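Build the stepped wire former on its arbor

ROBOT

A 6-joint arm with a two-finger parallel gripper is mounted at the origin on the work surface. World frame = base frame: x ahead of the robot, y to its left, z up, the work surface at z = 0. Lengths are in m, angles in rad, forces in N, time in s.
With the tool pointing down it reaches from about 0.4 to 0.825 m from the base axis. Payload 7 kg.
Tool frame: the origin (TCP) lies on the centre line of the jaws, within the pads' length; the fingertips stand 22 mm ahead of it and the grasp point (between the pads) lies 3 mm ahead of it; z points along the fingers, y is the line along which they close (so a half turn about z gives the same grasp; the last joint's range is limited). The gripper opens to 88 mm and grips with 3 to 60 N. Pads are 19 mm wide; open, the fingers measure 130 mm over their backs; the gripper's body (78 mm by 193 mm) begins 47 mm behind the grasp point.
Start: joints at [-1.016, 0.359, 0.012, 0, -1.224, -0.288], TCP at [0.178, -0.651, 0.249] pointing down, gripper open.
Joint ranges: [-3.07, 3.07], [-1.43, 2.12], [-1.02, 1.25], [-3.03, 1.67], [-3.05, -0], [-3.03, 3.03]. Speed limits (rad/s): [2.39, 2.39, 3.01, 3.14, 3.14, 3.14].

INTERFACE

Orientations are given as [roll, pitch, yaw] about the fixed x, y, z axes, in that order (R = Rz(yaw) Ry(pitch) Rx(roll)).
In Python, from station import arm gives the robot as it stands.
- The arm moves only by the tool arm_command, never from a script. Its argument "series" is one flat list of numbers, 7 for each row, row after row: the turn, a rotation vector about the tool's x, y, z each as a share of 90 degrees, from -1 to 1, then the shift along the tool's x, y, z each as a share of 0.1 m, from -1 to 1, then the opening, from 0 (shut) to 1 (fully open). A call has 1 to 8 rows; each row is the pose to reach, as a shift and turn from the pose commanded when the call began, along the tool's axes at that moment; what a row does not reach only later rows make up. A row lasts 1/8 s, in which the tool goes at most 62.5 mm and 10.7 degrees, less where a joint would pass 70% of its speed; a pose out of reach is approached as far as the arm can. A call with a number of a shift or a turn outside -1 to 1 is refused whole. A call with a gripper value outside its range is refused whole. The fingers move at their own pace and stop on an object; "force" is the grip in N (left out, the last holds). Time passes only in rows, so rows that repeat a pose let the fingers close. It gives the time, the measured TCP pose, the force, the opening and the grip force at its end, in the units of the state.
- arm.get_state(): the state, without advancing time (a new reading comes with each control period).
- arm.grab_frame(name): name is "side" or "top" or "wrist"; returns the picture (384x512x3 uint8, blue, green, red); there is no depth.
- arm.camera_model(name): a dict with "fovy" (degrees; the focal length in pixels is half the picture's height over the tangent of half this angle, whatever the lens; pixels are square), "cx", "cy" (the principal point, pixels), "pose" (4x4, takes a point from camera to world coordinates). Camera axes: x right, y down, z forward; pixel columns grow to the right and rows downward; lengths in m; the calibration is good to about 2 mm. A picture is of the moment at which its call begins: read the wrist's pose just before it. camera_model takes no time and is no camera call; for the wrist camera it gives the pose at the moment of the call.
- arm.job_done(): hands the job in; it is judged then, once.
The state is a dict: "t": time; "q": joint angles; "qd": joint speeds; "joint_efforts": joint torques, N m; "eef_pos": TCP position; "ee_rot": TCP orientation; "force": force on the tool from outside, world axes, zero at the start; "moment": the same for the moment, N m; "width": finger opening in m; "gripper_force": force on a finger pad.
Only numpy, scipy, OpenCV 4.12 (cv2) and the standard library are available. Lean on these libraries where they do the work, as an engineer would, in place of code of your own. Each camera call takes 0.05 s, during which the arm holds its last target. There are 200 camera calls.

TASK

Build up the stepped former on the level arbor of the wire-bending head: thread the three steel rings onto it from the free end in order of size, the largest against the flange, then the medium, the smallest outermost, and push them fully home so that they sit tight against the flange and one another. Do not drop a ring or put one down on the bench, do not shift or knock over the basket, bottle or pencil, and leave the rings hanging still on the arbor.

Things in the scene. Friction and masses are not known exactly. Their poses are not given: they have to be found in the camera images.
- ring_large: plain steel ring, outside diameter 66 mm, bore 36 mm, 28 mm wide, standing on edge in a cradle at the start. Origin at its centre; its x axis is the ring's axis (level); it may be turned either way round and rolled about x.
- ring_medium: plain steel ring, outside diameter 56 mm, bore 36 mm, 28 mm wide, standing on edge in a cradle at the start. Origin at its centre; its x axis is the ring's axis (level); it may be turned either way round and rolled about x.
- ring_small: plain steel ring, outside diameter 46 mm, bore 36 mm, 28 mm wide, standing on edge in a cradle at the start. Origin at its centre; its x axis is the ring's axis (level); it may be turned either way round and rolled about x.
- cradle_0: black cradle, fixed, 50 x 56 mm, 16 mm high: base plate 6 mm, two steel bars along its x at y = +-18 mm (tops 16 mm high), end lips at x = +-18 mm, 16 mm high, that keep the ring from sliding along x. One ring stands in it, axis along the cradle's x, over its middle. Origin under its centre.
- cradle_1: black cradle, fixed, 50 x 56 mm, 16 mm high: base plate 6 mm, two steel bars along its x at y = +-18 mm (tops 16 mm high), end lips at x = +-18 mm, 16 mm high, that keep the ring from sliding along x. One ring stands in it, axis along the cradle's x, over its middle. Origin under its centre.
- cradle_2: black cradle, fixed, 50 x 56 mm, 16 mm high: base plate 6 mm, two steel bars along its x at y = +-18 mm (tops 16 mm high), end lips at x = +-18 mm, 16 mm high, that keep the ring from sliding along x. One ring stands in it, axis along the cradle's x, over its middle. Origin under its centre.
- post_root (a point): point on the arbor's axis at the flange face, 100 mm above the bench. Its x axis runs level along the arbor from flange to free end, z is up. The arbor is a steel post 31 mm in diameter and 130 mm long, its last 12 mm tapering to 16 mm.
- post_tip (a point): centre of the arbor's free end, 130 mm from the flange face, same axes as post_root.
- former: fixed bending head, x along the arbor; origin on the bench under post_root. Green headstock (110 wide, 160 high) and 80 mm flange on the -x side. Two green cheeks, 6 thick, flank the arbor to 70 mm from the flange, inner faces 38 mm either side of its axis, tops 10 mm above the axis: rings pass between, fingers round a ring do not. Base plate 12 thick, to 85 mm out.
- hoop_rack: fixed upright aluminium rack with small wire hoops, 150 mm (x) by 32 mm, 95 mm high, between the cradles and the arbor. Origin under its centre.
- wire_basket: bystander: loose round wire basket, 80 mm diameter, 64 mm high. Origin under its centre.
- oil_bottle: bystander: loose white bottle with black cap, 52 mm diameter, 140 mm high. Origin under its centre.
- pencil: bystander: loose red pencil lying along its x, 170 mm long, 8 mm thick. Origin under its middle.

How it is judged:
By the outcome, as a careful person would: the job done as asked, in the order asked, and still so for the second after the job is handed in, with the robot touching nothing.
It also fails if it takes over 72 s, if anything falls off the work surface, if the arm or the gripper's body presses on something with over 40 N, if the wrist force passes 120 N, or if a joint passes its speed limit or range.

## Working session

There is one attempt and no reset: what is moved stays moved. The work goes in short steps, Python scripts to look and compute and a tool call to move; the robot and the scene stay as the last step left them, time stands still between calls to the robot, and variables do not carry over. Pictures are saved under pics/ and viewed, at most 10 in all, crops included, and the job is handed in when it is done.

Besides the shell and the picture viewer there is one more tool, called after ">>>" in YAML: its name, and indented under it one key for each argument. arm_command: Moves the arm, as the interface text tells. Its arguments: {"type":"object","properties":{"series":{"type":"array"},"force":{"type":"number"}},"required":["series"]}

```bash
mkdir -p pics
python3 - <<'E'
from station import arm
import cv2, numpy as np
np.set_printoptions(precision=4,suppress=True)
print(arm.get_state())
for n in("top","side"):
    cv2.imwrite(f"pics/{n}0.png",arm.grab_frame(n)); c=arm.camera_model(n); print(n,c)
E
```

```text
{'t': 0.0, 'q': array([-1.0159,  0.3594,  0.0111, -0.0004, -1.2241, -0.2881]), 'qd': array([ 0.0006,  0.0006,  0.0009,  0.0012,  0.0008, -0.0003]), 'joint_efforts': array([ -0.0014, -58.2723,  29.3057,   6.9976,   0.0068,  -0.0001]), 'eef_pos': array([ 0.1778, -0.6507,  0.2476]), 'ee_rot': array([ 3.1399, -0.0001, -2.8749]), 'force': array([ 0.0998, -0.5945, -0.0428]), 'moment': array([-0.0008,  0.0029, -0.0168]), 'gripper_force': 0.0, 'width': 0.08808480836720639}
top {'fovy': 54.713869984001676, 'cx': 259.6030690119984, 'cy': 185.76785641900975, 'pose': array([[ 0.0308, -0.995 ,  0.095 ,  0.542 ],
       [-0.9995, -0.0305,  0.0048, -0.0332],
       [-0.0019, -0.0951, -0.9955,  1.0255],
       [ 0.    ,  0.    ,  0.    ,  1.    ]])}
side {'fovy': 42.46775501156149, 'cx': 252.6518911803218, 'cy': 191.94176213527902, 'pose': array([[-0.8217, -0.4323,  0.3714,  0.1768],
       [-0.5697,  0.6414, -0.5139,  0.5696],
       [-0.016 , -0.6338, -0.7733,  0.9965],
       [ 0.    ,  0.    ,  0.    ,  1.    ]])}
```

View pics/top0.png

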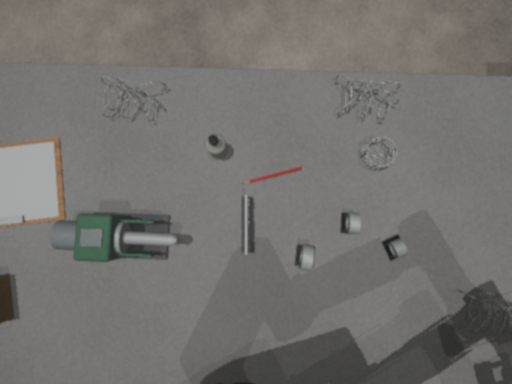

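View pics/side0.png

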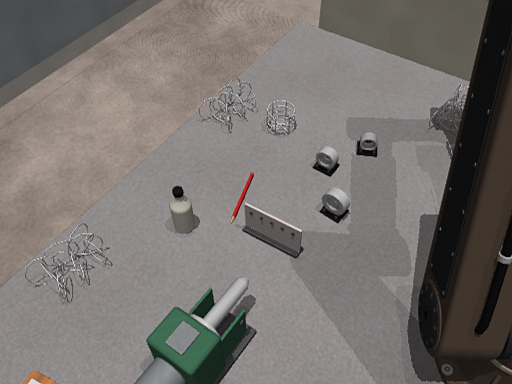

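The top view shows the arbor at about (125–177, 238), pointing right, and the rack at (247, 224). The rings are at (307, 257), (352, 223) and (397, 247), the basket at (379, 153), the bottle at (216, 145) and the pencil at (275, 175). I'll zoom in to measure.

Run:
```python
import cv2, numpy as np
t=cv2.imread("pics/top0.png"); s=cv2.imread("pics/side0.png")
r=lambda im,x,y,w,h,k:cv2.resize(im[y:y+h,x:x+w],None,fx=k,fy=k,interpolation=cv2.INTER_CUBIC)
a=r(t,290,205,130,75,6)   # rings 780x450
b=r(t,70,205,133,60,6)
cv2.imwrite("pics/ringstop.png",cv2.convertScaleAbs(a,alpha=1.5)); cv2.imwrite("pics/arbtop.png",cv2.convertScaleAbs(b,alpha=1.3))
```

```text
(no output)
```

View pics/ringstop.png

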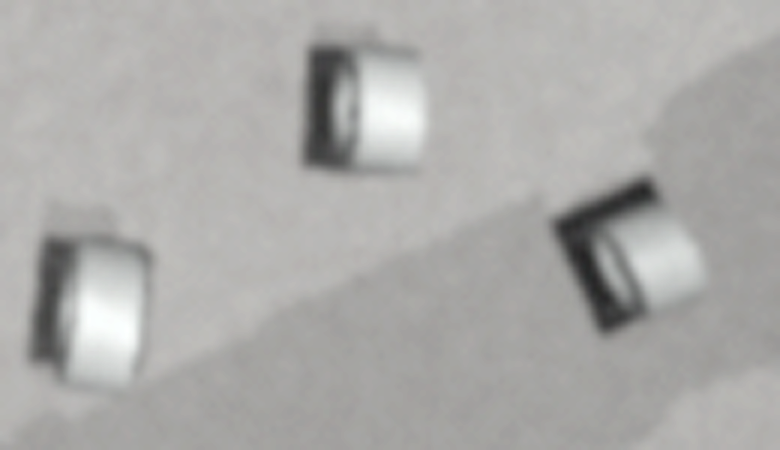

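View pics/arbtop.png

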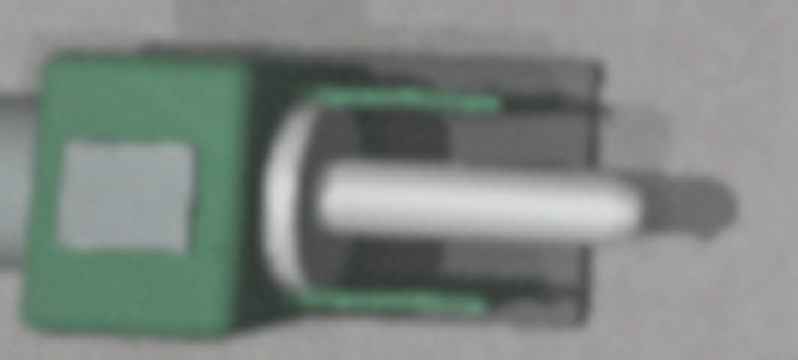

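The crops show the large ring's crest at (72–143, 312) and the medium's at (357–427, 108), both with axis along the crop's x. The small ring is at about (652, 258), axis tilted. In the arbor crop, the axis runs from (340, 200) to the tip at (640, 206).

```bash
cat > h.py <<'E'
from station import arm
import cv2, numpy as np
from scipy.spatial.transform import Rotation as R
np.set_printoptions(precision=4,suppress=True)
def K(c):
    f=192/np.tan(np.radians(c["fovy"])/2); return np.array([[f,0,c["cx"]],[0,f,c["cy"]],[0,0,1]])
def at_z(c,uv,z):
    P=c["pose"]; d=P[:3,:3]@np.linalg.inv(K(c))@np.array([*uv,1]); o=P[:3,3]; return o+d*(z-o[2])/d[2]
def proj(c,p):
    P=c["pose"]; q=K(c)@(P[:3,:3].T@(np.asarray(p)-P[:3,3])); return q[:2]/q[2]
def rel(goal,rpy,s=None):
    "goal TCP pose -> row (turn share, shift share) from the present pose"
    s=s or arm.get_state(); R0=R.from_euler('xyz',s["ee_rot"]); R1=R.from_euler('xyz',rpy)
    return np.r_[(R0.inv()*R1).as_rotvec()/(np.pi/2), R0.inv().apply(np.asarray(goal)-s["eef_pos"])/.1]
E
python3 - <<'E'
from h import *
c=arm.camera_model("top"); w=arm.camera_model("wrist"); s=arm.get_state()
cr=lambda X,Y,x0,y0:(x0+(X+.5)/6-.5,y0+(Y+.5)/6-.5)
for n,ps,z in [("L",[(72,313),(143,311)],.077),("M",[(357,108),(427,108)],.066),("S",[(617,240),(690,222)],.053),("Sface",[(612,265),(612,265)],.03),("crad S",[(555,220),(650,180),(605,333)],.01),("crad M",[(305,165),(315,45)],.01),("crad L",[(33,360),(45,237)],.01)]:
    print(n,[at_z(c,cr(*p,290,205),z) for p in ps])
print("arb",[at_z(c,cr(*p,70,205),.1) for p in [(340,200),(600,205),(640,206)]])
print("cheek ends/tops",[at_z(c,cr(*p,70,205),.11) for p in [(500,100),(485,303)]])
print("rack",[at_z(c,p,.095) for p in [(246.5,195),(246.5,254)]], "basket",at_z(c,(379,153),.03),"bottle",at_z(c,(214,141),.14))
R0=R.from_euler('xyz',s["ee_rot"]); print("wristcam in tool", R0.inv().apply(w["pose"][:3,3]-s["eef_pos"]), R0.as_matrix().T@w["pose"][:3,:3], w["fovy"],w["cx"],w["cy"])
E
```

```text
L [array([ 0.456, -0.14 ,  0.077]), array([ 0.4578, -0.1698,  0.077 ])]
M [array([ 0.5455, -0.2616,  0.066 ]), array([ 0.5464, -0.2915,  0.066 ])]
S [array([ 0.4922, -0.3773,  0.053 ]), array([ 0.5009, -0.4088,  0.053 ])]
Sface [array([ 0.48  , -0.3832,  0.03  ]), array([ 0.48  , -0.3832,  0.03  ])]
crad S [array([ 0.4981, -0.3646,  0.01  ]), array([ 0.5173, -0.4075,  0.01  ]), array([ 0.4485, -0.387 ,  0.01  ])]
crad M [array([ 0.5193, -0.2516,  0.01  ]), array([ 0.5736, -0.2556,  0.01  ])]
crad L [array([ 0.4286, -0.1304,  0.01  ]), array([ 0.4834, -0.1347,  0.01  ])]
arb [array([0.4906, 0.297 , 0.1   ]), array([0.4919, 0.1897, 0.1   ]), array([0.492 , 0.1732, 0.1   ])]
cheek ends/tops [array([0.5337, 0.2305, 0.11  ]), array([0.4516, 0.2319, 0.11  ])]
rack [array([0.6064, 0.0035, 0.095 ]), array([ 0.4601, -0.0015,  0.095 ])] basket [ 0.7362 -0.3498  0.03  ] bottle [0.7321 0.085  0.14  ]
wristcam in tool [ 0.0842 -0.0004 -0.1348] [[-0.0004 -0.9523 -0.3053]
 [ 1.     -0.0005  0.0001]
 [-0.0002 -0.3053  0.9523]] 61.30813544267148 256.45216185638503 192.46263583117155
```

Run:
```python
from h import *
print(rel([.51,-.28,.22],[np.pi,0,np.pi]))
```

```text
[ 0.0009 -0.0002  0.1698 -4.1814  2.7006  0.2806]
```

>>> arm_command:
  series: [0,0,0.085,-0.5,0.33,0.03,1,0,0,0.17,-1,0.65,0.07,1,0,0,0.17,-1,0.65,0.07,1]

```text
t: 0.48
eef_pos: [0.2594, -0.5594, 0.2414]
ee_rot: [3.141, 0.0, -3.14]
force: [-0.6, 0.1, 1.0]
width: 0.0873
gripper_force: 0.0
```

>>> arm_command:
  series: [0,0,0,-0.42,0.47,0.03,1,0,0,0,-0.84,0.94,0.07,1]

```text
t: 0.72
eef_pos: [0.3407, -0.4685, 0.2343]
ee_rot: [3.142, -0.0, 3.14]
force: [1.1, -0.5, 0.5]
width: 0.088
gripper_force: 0.0
```

>>> arm_command:
  series: [0,0,0,-0.42,0.47,0.03,1,0,0,0,-0.84,0.94,0.07,1]

```text
t: 0.98
eef_pos: [0.4245, -0.375, 0.2277]
ee_rot: [-3.141, 0.0, -3.142]
force: [1.8, -0.3, -0.1]
width: 0.0875
gripper_force: 0.0
```

>>> arm_command:
  series: [0,0,0,-0.42,0.47,0.03,1,0,0,0,-0.84,0.94,0.07,1,0,0,0,-0.84,0.94,0.07,1,0,0,0,-0.84,0.94,0.07,1]

```text
t: 1.48
eef_pos: [0.5075, -0.2821, 0.2203]
ee_rot: [3.142, -0.001, -3.141]
force: [0.3, -0.4, -0.5]
width: 0.0877
gripper_force: 0.0
```

Run:
```python
from h import *
s=arm.get_state(); c=arm.camera_model("wrist"); im=arm.grab_frame("wrist"); print(s["t"],s["eef_pos"],s["ee_rot"],s["q"])
cv2.imwrite("pics/w1.png",im); np.save("w1.npy",c["pose"])
g=[]
for n,p in [("L",(.457,-.155,.05)),("M",(.546,-.277,.04)),("S",(.493,-.393,.03))]:
    u=proj(c,p).astype(int); x,y=max(0,min(u[0]-65,382)),max(0,min(u[1]-65,254)); print(n,u,x,y)
    g.append(cv2.resize(im[y:y+130,x:x+130],(520,520),interpolation=cv2.INTER_CUBIC)[:,130*0:])
a=np.zeros((600,800,3),np.uint8)
for k,i in enumerate(g): # 2x2 at 390 => 3x
    i=cv2.resize(i,(390,390)) 
    if k<2: a[0:390,k*400:k*400+390]=i
cv2.imwrite("pics/w1LM.png",a[:390]); cv2.imwrite("pics/w1S.png",g[2])
```

```text
1.475 [ 0.5075 -0.2821  0.2203] [ 3.1415 -0.001  -3.1406] [-0.1707  0.2254 -0.2418  0.0001 -1.1046 -1.3992]
L [393 126] 328 61
M [261 212] 196 147
S [148 160] 83 95
```

View pics/w1.png

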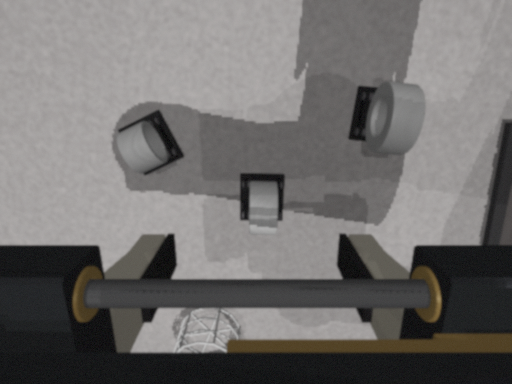

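The wrist view has the large ring at (395, 118), the medium at (263, 203) and the small at (143, 148). The black cradles show clearly, so I'll zoom in on their corners.

Run:
```python
import cv2,numpy as np
im=cv2.imread("pics/w1.png"); k=4
f=lambda x,y,w,h:cv2.convertScaleAbs(cv2.resize(im[y:y+h,x:x+w],None,fx=k,fy=k,interpolation=cv2.INTER_CUBIC),alpha=1.4)
a=np.zeros((600,800,3),np.uint8)
a[:400,:380]=f(345,75,95,100); a[:320,400:760]=f(105,100,90,80); a[320:600,400:640]=f(230,165,60,70)
cv2.imwrite("pics/z.png",a)
```

```text
(no output)
```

View pics/z.png

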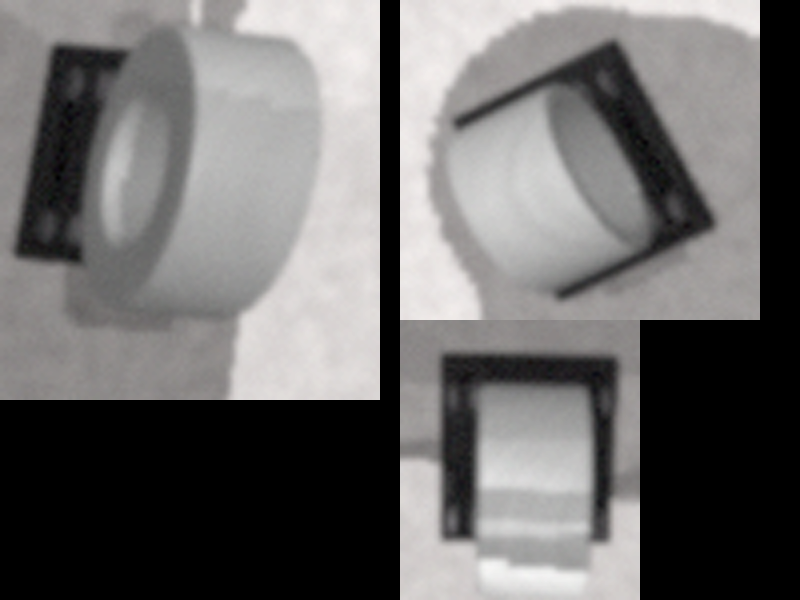

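The cradle corners are sharp here. Large: (52, 45), (17, 255). Small: (455, 125), (615, 40), (712, 222), (558, 297). Medium: (443, 355), (617, 357), (608, 540), (443, 540).

Run:
```python
from h import *
c=arm.camera_model("wrist"); c["pose"]=np.load("w1.npy")
def fit(obs,mod):
    f=lambda v:(np.array(mod)@np.array([[np.cos(v[2]),np.sin(v[2])],[-np.sin(v[2]),np.cos(v[2])]])+v[:2]-obs).ravel()
    from scipy.optimize import least_squares
    return min((least_squares(f,[*np.mean(obs,0),a]) for a in (-1.5,1.5,0.5)),key=lambda r:r.cost)
m=np.array
for n,pts,off,mod in [("L",[(52,45),(17,255)],(0,0,345,75),[(-25,-28),(-25,28)]),
 ("S",[(455,125),(615,40),(712,222),(558,297)],(400,0,105,100),[(25,28),(-25,28),(-25,-28),(25,-28)]),
 ("M",[(443,355),(617,357),(608,540),(443,540)],(400,320,230,165),[(-25,-28),(25,-28),(25,28),(-25,28)])]:
    o=m([at_z(c,((p[0]-off[0]+.5)/4-.5+off[2],(p[1]-off[1]+.5)/4-.5+off[3]),.006)[:2] for p in pts])
    r=fit(o,m(mod)*.001); v=r.x
    print(n,v[:2],"yaw",np.degrees(v[2])%180,"res mm",r.fun*1e3)
    cc=m([v[0],v[1],.0])
    ax=m([np.cos(v[2]),np.sin(v[2]),0])
    for z in(.03,.04,.05): print("  center pix at z",z,proj(c,cc+[0,0,z]))
```

```text
L [ 0.4454 -0.2062] yaw 85.43133173409404 res mm [-1.1151  0.0891  1.1151 -0.0891]
  center pix at z 0.03 [334.8265 112.3655]
  center pix at z 0.04 [337.2652 113.0914]
  center pix at z 0.05 [339.8601 113.8638]
S [ 0.4791 -0.3966] yaw 110.62003227754184 res mm [-22.1565  47.0087  17.4703 -44.4592  21.7025 -46.7837 -17.0163  44.2343]
  center pix at z 0.03 [143.5811 146.7055]
  center pix at z 0.04 [140.1964 148.4399]
  center pix at z 0.05 [136.602  150.2816]
M [ 0.5408 -0.2769] yaw 86.5011725023245 res mm [  1.4198  50.3333  -2.1866 -47.9074  -1.1359 -50.1496   1.9027  47.7238]
  center pix at z 0.03 [261.9043 204.3077]
  center pix at z 0.04 [262.0647 207.5782]
  center pix at z 0.05 [262.2345 211.0395]
```

```bash
cat > fit.py <<'E'
from h import *
from scipy.optimize import least_squares
c=arm.camera_model("wrist"); c["pose"]=np.load("w1.npy"); m=np.array
for n,pts,off,mod in [("L",[(52,45),(17,255)],(0,0,345,75),[(-25,28),(-25,-28)]),
 ("S",[(455,125),(615,40),(712,222),(558,297)],(400,0,105,100),[(-25,28),(25,28),(25,-28),(-25,-28)]),
 ("M",[(443,355),(617,357),(608,540),(443,540)],(400,320,230,165),[(-25,28),(25,28),(25,-28),(-25,-28)])]:
    o=m([at_z(c,((p[0]-off[0]+.5)/4-.5+off[2],(p[1]-off[1]+.5)/4-.5+off[3]),.006)[:2] for p in pts])
    f=lambda v:(m(mod)*.001@m([[np.cos(v[2]),np.sin(v[2])],[-np.sin(v[2]),np.cos(v[2])]])+v[:2]-o).ravel()
    r=least_squares(f,[*o.mean(0),1.5]); v=r.x
    print(n,v[:2],"yaw",np.degrees(v[2])%180,"res mm",r.fun*1e3)
    print("  pix z.04",proj(c,[v[0],v[1],.04]), "obs spacing", np.linalg.norm(o[0]-o[1]))
E
python3 fit.py
```

```text
L [ 0.4493 -0.1564] yaw 85.43134048417205 res mm [-1.1151  0.0891  1.1151 -0.0891]
  pix z.04 [389.3266 117.417 ] obs spacing 0.053762648879221664
S [ 0.4791 -0.3966] yaw 115.41037122888517 res mm [-1.7098 -1.1252 -1.1464 -0.6334  1.2559  1.3501  1.6004  0.4084]
  pix z.04 [140.1964 148.4399] obs spacing 0.049802728971602254
M [ 0.5408 -0.2769] yaw 89.27955341262061 res mm [-0.4702 -0.9749 -0.3965  0.6873  0.7542  1.1585  0.1126 -0.8709]
  pix z.04 [262.0647 207.5782] obs spacing 0.048337102970944505
```

```bash
cat > sil.py <<'E'
from h import *
from scipy.optimize import differential_evolution
from scipy.ndimage import map_coordinates
cams={n:arm.camera_model(n) for n in("top","side")}; cams["wrist"]=arm.camera_model("wrist"); cams["wrist"]["pose"]=np.load("w1.npy")
ims={n:cv2.GaussianBlur(cv2.imread("pics/"+f).astype(np.float32),(0,0),.8) for n,f in[("top","top0.png"),("side","side0.png"),("wrist","w1.png")]}
def hull(c,ctr,yaw,secs):
    t=np.linspace(0,2*np.pi,48,endpoint=False); ax=np.array([np.cos(yaw),np.sin(yaw),0]); ay=np.array([-ax[1],ax[0],0])
    P=np.vstack([ctr+ax*s+r*(np.outer(np.cos(t),ay)+np.outer(np.sin(t),[0,0,1])) for s,r in secs])
    Pc=(P-c["pose"][:3,3])@c["pose"][:3,:3]; u=(Pc/Pc[:,2:])@K(c).T
    h=cv2.convexHull(u[:,:2].astype(np.float32))[:,0]; 
    out=[];nn=[]
    for a,b in zip(h,np.roll(h,-1,0)):
        L=np.linalg.norm(b-a)
        if L<.05: continue
        k=max(1,int(L/1.0)); q=(np.arange(k)+.5)/k; out.append(a+np.outer(q,b-a)); n=np.array([b[1]-a[1],a[0]-b[0]])/L; nn.append(np.repeat([n*L/k],k,0))
    return np.vstack(out),np.vstack(nn)
def score(n,ctr,yaw,secs):
    p,nn=hull(cams[n],ctr,yaw,secs); w=np.linalg.norm(nn,axis=1); nn=nn/w[:,None]
    g=lambda q:np.stack([map_coordinates(ims[n][:,:,k],[q[:,1],q[:,0]],order=1,mode='nearest') for k in range(3)])
    d=np.abs(g(p+nn)-g(p-nn)).sum(0); return (np.minimum(d,120)*w).sum()/w.sum()
def fit(names,b,secs,z=None):
    f=lambda v:-sum(score(n,np.array([v[0],v[1],v[3] if z is None else z]),v[2],secs) for n in names)
    r=differential_evolution(f,b,seed=1,maxiter=60,popsize=12,tol=1e-4); return r.x,-r.fun
E
cat > run.py <<'E'
from sil import *
for n,x,y,a,rad,z in[("L",.453,-.156,87,.033,.044),("M",.543,-.277,89,.028,.038),("S",.485,-.396,115,.023,.031)]:
    b=[(x-.013,x+.013),(y-.01,y+.01),(np.radians(a-7),np.radians(a+7)),(z-.006,z+.006)]; secs=[(-.014,rad),(.014,rad)]
    for names in(["top","side","wrist"],["top","side"],["wrist"]):
        v,s=fit(names,b,secs); print(n,names,v[:2],"z",v[3],"yaw",np.degrees(v[2]),s)
for names in(["top","side"],["top"],["side"]):
    v,s=fit(names,[(.48,.505),(.29,.312),(-np.pi/2-.06,-np.pi/2+.06)],[(0.03,.0155),(.118,.0155),(.13,.008)],z=.1); print("root",names,v[:2],"yaw",np.degrees(v[2]),s)
E
timeout 500 python3 run.py
```

```text
L ['top', 'side', 'wrist'] [ 0.4503 -0.1547] z 0.04141465353638555 yaw 83.53083672382145 175.61713
L ['top', 'side'] [ 0.452  -0.1576] z 0.03800102236683782 yaw 80.00018091090499 131.59124755859375
L ['wrist'] [ 0.4504 -0.1531] z 0.0380035321704992 yaw 83.46498789296508 49.21721649169922
M ['top', 'side', 'wrist'] [ 0.5414 -0.2768] z 0.03586657585667247 yaw 89.03732481514041 215.49277
M ['top', 'side'] [ 0.5418 -0.2776] z 0.035177181588682896 yaw 82.03272783782987 136.45958
M ['wrist'] [ 0.5348 -0.2764] z 0.032000024400868535 yaw 90.11274774104815 92.45415
S ['top', 'side', 'wrist'] [ 0.4796 -0.398 ] z 0.029202372195163574 yaw 115.2458944404703 209.48289489746094
S ['top', 'side'] [ 0.4814 -0.3996] z 0.02744678532514205 yaw 121.92894358911518 141.49788
S ['wrist'] [ 0.4802 -0.399 ] z 0.025000247257834698 yaw 115.41568152955794 77.66793060302734
root ['top', 'side'] [0.4928 0.3118] yaw -92.47183473911336 143.43093872070312
root ['top'] [0.4921 0.312 ] yaw -90.81885179401546 75.61413
root ['side'] [0.4919 0.3117] yaw -92.20604961506852 73.2381
```

Run:
```python
from h import *
yaw=np.radians(84.5+90)
print(rel([.4503,-.155,.16],[np.pi,0,yaw]), rel([.4503,-.155,.081],[np.pi,0,yaw])); print(arm.get_state()["eef_pos"])
```

```text
[-0.     -0.0004  0.0609  0.5681  1.2763  0.6056] [-0.     -0.0004  0.0609  0.5676  1.2762  1.3956]
[ 0.5071 -0.2826  0.2205]
```

>>> arm_command:
  series: [0,0,0.03,0.28,0.5,0.15,1,0,0,0.061,0.57,1,0.3,1]
  force: 50

```text
t: 1.78
eef_pos: [0.4493, -0.1826, 0.1901]
ee_rot: [-3.142, -0.0, 3.04]
force: [0.8, 1.2, -0.2]
width: 0.0878
gripper_force: 0.0
```

>>> arm_command:
  series: [0,0,0,0.026,0.275,0.3,1,0,0,0,0.026,0.275,0.3,1,0,0,0,0.026,0.275,0.3,1,0,0,0,0.026,0.275,0.3,1]

```text
t: 2.28
eef_pos: [0.4512, -0.1554, 0.1614]
ee_rot: [-3.142, 0.001, 3.044]
force: [-0.3, -0.1, -1.0]
width: 0.0875
gripper_force: 0.0
```

Run:
```python
from h import *
print(arm.get_state()["eef_pos"], rel([.4503,-.155,.081],[np.pi,0,np.radians(84.5+90)]))
c=arm.camera_model("wrist"); im=arm.grab_frame("wrist"); cv2.imwrite("pics/w2.png",im); np.save("w2.npy",c["pose"])
import sil
sil.cams["wrist"]=c; sil.ims["wrist"]=cv2.GaussianBlur(im.astype(np.float32),(0,0),.8)
for zz in(.039,.0415,.044):
  v,s=sil.fit(["wrist"],[(.44,.462),(-.165,-.145),(1.35,1.6)],[(-.014,.033),(.014,.033)],z=zz); print(zz,v,np.degrees(v[2]),s)
```

```text
[ 0.4512 -0.1554  0.1614] [-0.      0.0008 -0.001   0.0105  0.0032  0.8042]
0.039 [ 0.4511 -0.1547  1.4704] 84.25049220719075 102.32714
0.0415 [ 0.4505 -0.1547  1.4725] 84.36975558580313 101.44129943847656
0.044 [ 0.45   -0.1548  1.4729] 84.39323646492628 96.98353
```

View pics/w2.png

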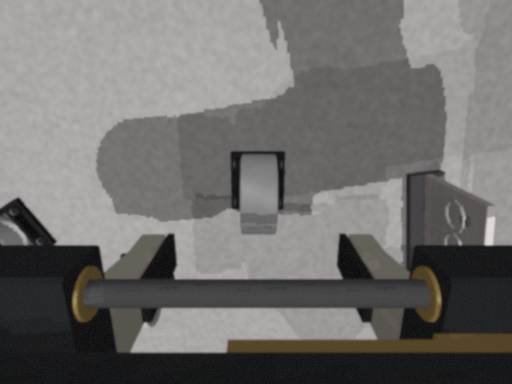

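The fit agrees with the earlier estimate: the large ring is centred between the fingers, at column 259. Descending and gripping.

>>> arm_command:
  series: [0,0,0,0.01,0,0.3,1,0,0,0,0.01,0,0.55,1,0,0,0,0.01,0,0.72,1,0,0,0,0.01,0,0.78,1,0,0,0,0.01,0,0.78,0.6]
  force: 50

```text
t: 2.95
eef_pos: [0.4499, -0.1546, 0.0828]
ee_rot: [-3.141, -0.0, 3.045]
force: [0.3, 0.4, 0.2]
width: 0.0824
gripper_force: 0.0
```

>>> arm_command:
  series: [0,0,0,0,0,0,0.2,0,0,0,0,0,0,0.2,0,0,0,0,0,0,0.2,0,0,0,0,0,0,0.2,0,0,0,0,0,0,0.2,0,0,0,0,0,0,0.2]

```text
t: 3.7
eef_pos: [0.4498, -0.1542, 0.0828]
ee_rot: [3.141, 0.0, 3.046]
force: [-0.4, 1.1, 0.7]
width: 0.0277
gripper_force: 50.0
```

>>> arm_command:
  series: [0,0,0,0,0,-0.15,0.2,0,0,0,0,0,-0.4,0.2,0,0,0,0,0,-0.7,0.2,0,0,0,0,0,-1,0.2]

```text
t: 4.2
eef_pos: [0.4486, -0.1541, 0.1826]
ee_rot: [3.141, -0.003, 3.045]
force: [0.8, 0.4, -6.6]
width: 0.0272
gripper_force: 50.0
```

>>> arm_command:
  series: [0,0,0,-0.02,0.2,-0.1,0.2,0,0,0,-0.03,0.5,-0.2,0.2,0,0,0,-0.05,0.9,-0.2,0.2]

```text
t: 4.58
eef_pos: [0.4628, -0.0646, 0.2026]
ee_rot: [3.141, -0.001, 3.044]
force: [1.2, -0.6, -5.8]
width: 0.0275
gripper_force: 50.0
```

>>> arm_command:
  series: [0,0,0,-0.02,0.4,0,0.2,0,0,0,-0.05,0.9,0,0.2]

```text
t: 4.82
eef_pos: [0.4758, 0.0248, 0.2018]
ee_rot: [-3.141, -0.002, 3.044]
force: [1.1, -0.5, -5.2]
width: 0.0277
gripper_force: 50.0
```

>>> arm_command:
  series: [0,0,-0.02,-0.02,0.4,0,0.2,0,0,-0.05,-0.05,0.8,0,0.2,0,0,-0.06,-0.06,0.83,0,0.2,0,0,-0.06,-0.06,0.83,0,0.2,0,0,-0.06,-0.06,0.83,0,0.2]

```text
t: 5.45
eef_pos: [0.4903, 0.1051, 0.2022]
ee_rot: [-3.141, -0.001, 3.138]
force: [-0.5, -0.1, -6.3]
width: 0.0273
gripper_force: 50.0
```

Run:
```python
from h import *
import sil
s=arm.get_state(); print(s["t"],s["eef_pos"],s["ee_rot"],s["width"],s["force"])
c=arm.camera_model("wrist"); im=arm.grab_frame("wrist"); cv2.imwrite("pics/w3.png",im); np.save("w3.npy",c["pose"])
sil.cams["wrist"]=c; sil.ims["wrist"]=cv2.GaussianBlur(im.astype(np.float32),(0,0),.8)
print(proj(c,[.49,.172,.1]),proj(c,[.49,.3,.1]))
```

```text
5.45 [0.4903 0.1051 0.2022] [-3.1411 -0.0012  3.1385] 0.02729296423754564 [-0.5482 -0.0506 -6.2877]
[343.6667 201.8866] [508.8645 201.3375]
```

View pics/w3.png

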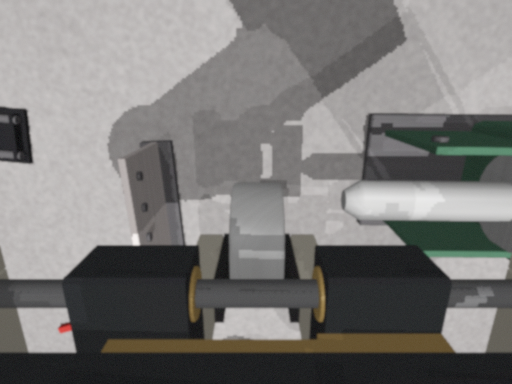

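The arbor tip is at (345, 201), where the estimate predicted (344, 202). The arbor runs level to the right at rows 181–222, and the large ring is held squarely. Next, a refined arbor fit.

```bash
cat > arb.py <<'E'
from h import *
import sil
c=arm.camera_model("wrist"); c["pose"]=np.load("w3.npy"); sil.cams["wrist"]=c; sil.ims["wrist"]=cv2.GaussianBlur(cv2.imread("pics/w3.png").astype(np.float32),(0,0),.8)
for names in(["wrist"],["top","side","wrist"],["top","wrist"]):
    v,s=sil.fit(names,[(.48,.505),(.155,.19),(-np.pi/2-.06,-np.pi/2+.06)],[(-.085,.0155),(-.012,.0155),(0,.008)],z=.1); print("tip",names,v[:2],"yaw",np.degrees(v[2]),"root",v[:2]-.13*np.array([np.cos(v[2]),np.sin(v[2])]),s)
v,s=sil.fit(["wrist"],[(.48,.505),(.155,.19),(-np.pi/2-.06,-np.pi/2+.06),(.09,.11)],[(-.085,.0155),(-.012,.0155),(0,.008)]); print("free z",v,s)
E
python3 arb.py
```

```text
tip ['wrist'] [0.4882 0.1755] yaw -91.28269642573848 root [0.4911 0.3055] 91.80889129638672
tip ['top', 'side', 'wrist'] [0.4882 0.19  ] yaw -91.57460200877743 root [0.4918 0.3199] 221.60309
tip ['top', 'wrist'] [0.4881 0.1758] yaw -91.52103445538896 root [0.4916 0.3057] 156.36105346679688
free z [ 0.4901  0.1767 -1.582   0.0954] 92.413216
```

>>> arm_command:
  series: [0,0,0.014,0.03,0.1,0.2,0.2,0,0,0.014,0.035,0.2,0.45,0.2,0,0,0.014,0.035,0.2,0.61,0.2,0,0,0.014,0.035,0.2,0.61,0.2,0,0,0.014,0.035,0.2,0.61,0.2]

```text
t: 6.12
eef_pos: [0.4879, 0.1257, 0.1425]
ee_rot: [3.141, 0.001, 3.117]
force: [-0.0, 0.1, -5.7]
width: 0.0278
gripper_force: 50.0
```

```bash
cat >> h.py <<'E'
TIP=np.array([.4882,.1755,.1]); U=np.array([.0236,.9997,0]); ROOT=TIP+.13*U  # U: toward flange
def rep():
    s=arm.get_state(); d=s["eef_pos"]-ROOT; print("t",s["t"],"pos",s["eef_pos"],"rpy",s["ee_rot"],"s",-d@U,"lat(x)",d@[U[1],-U[0],0],"up",d[2],"F",s["force"],"w",s["width"]); return s
E
python3 - <<'E'
from h import *
rep(); c=arm.camera_model("side"); im=arm.grab_frame("side")
print(proj(c,[.488,.12,.1]))
cv2.imwrite("pics/s1.png",cv2.resize(im[200:384,130:330],None,fx=4,fy=4,interpolation=cv2.INTER_CUBIC)[:600,:800])
E
```

```text
t 6.125 pos [0.4879 0.1257 0.1425] rpy [3.1413 0.0009 3.1172] s 0.17974491034245105 lat(x) 0.0008609563170320766 up 0.04249277378665403 F [-0.0223  0.057  -5.6955] w 0.02779809418124172
[259.6845 261.0042]
```

View pics/s1.png

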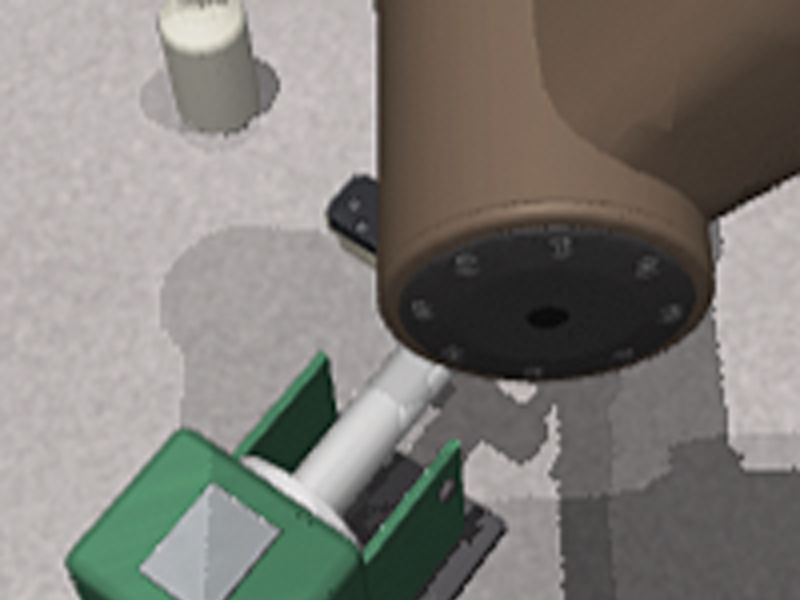

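>>> arm_command:
  series: [0,0,0,0.012,0.12,0.008,0.2,0,0,0,0.012,0.25,0.008,0.2,0,0,0,0.012,0.34,0.008,0.2,0,0,0,0.012,0.4,0.008,0.2,0,0,0,0.012,0.46,0.008,0.2,0,0,0,0.012,0.52,0.008,0.2]

```text
t: 6.92
eef_pos: [0.4874, 0.1784, 0.1409]
ee_rot: [-3.141, -0.0, 3.118]
force: [-0.7, -0.1, -5.1]
width: 0.0276
gripper_force: 50.0
```

```bash
python3 -c "
from h import *
rep()"
```

```text
t 6.925 pos [0.4874 0.1784 0.1409] rpy [-3.1415 -0.0001  3.1178] s 0.12715225399004834 lat(x) -0.0008635384153844076 up 0.04086351922921316 F [-0.7061 -0.1387 -5.1331] w 0.027623679730705977
```

>>> arm_command:
  series: [0,0,0,0,0.05,0,0.2,0,0,0,0,0.12,0,0.2,0,0,0,0,0.2,0,0.2,0,0,0,0,0.28,0,0.2,0,0,0,0,0.36,0,0.2]

```text
t: 7.55
eef_pos: [0.4883, 0.2146, 0.1409]
ee_rot: [-3.142, 0.0, 3.118]
force: [-0.2, -0.2, -5.5]
width: 0.0278
gripper_force: 50.0
```

>>> arm_command:
  series: [0,0,0,0,0.08,0,0.2,0,0,0,0,0.16,0,0.2,0,0,0,0,0.24,0,0.2,0,0,0,0,0.32,0,0.2,0,0,0,0,0.36,0,0.2,0,0,0,0,0.36,0,0.2]

```text
t: 8.3
eef_pos: [0.4891, 0.2503, 0.1408]
ee_rot: [-3.141, -0.0, 3.118]
force: [-0.2, -0.5, -5.7]
width: 0.0274
gripper_force: 50.0
```

```bash
python3 -c "
from h import *
rep()"
```

```text
t 8.3 pos [0.4891 0.2503 0.1408] rpy [-3.1415 -0.0001  3.1181] s 0.05523009388282144 lat(x) -0.0008399228652847733 up 0.04083967837666225 F [-0.1923 -0.5063 -5.7468] w 0.027352980618341384
```

>>> arm_command:
  series: [0,0,0,0,0,0.01,0.2,0,0,0,0,0,0.02,0.2,0,0,0,0,0,0.02,0.2]

```text
t: 8.68
eef_pos: [0.4891, 0.2498, 0.1388]
ee_rot: [-3.141, -0.0, 3.118]
force: [0.1, 0.1, -5.9]
width: 0.0274
gripper_force: 50.0
```

>>> arm_command:
  series: [0,0,0,0,0,0,0.36,0,0,0,0,0,0,0.4,0,0,0,0,0,0,0.42,0,0,0,0,0,0,0.42]

```text
t: 9.18
eef_pos: [0.4893, 0.2501, 0.1392]
ee_rot: [3.141, 0.0, 3.118]
force: [0.2, 0.1, -0.7]
width: 0.0369
gripper_force: 0.0
```

>>> arm_command:
  series: [0,0,0,0,0,-0.2,0.42,0,0,0,0,0,-0.5,0.5,0,0,0,0,-0.3,-0.7,0.8]

```text
t: 9.55
eef_pos: [0.4891, 0.2211, 0.2102]
ee_rot: [3.141, 0.001, 3.12]
force: [0.4, -0.0, 0.6]
width: 0.049
gripper_force: 0.0
```

>>> arm_command:
  series: [0,0,0,-0.06,-0.5,0,1,0,0,0,-0.13,-0.99,0,1]

```text
t: 9.8
eef_pos: [0.4991, 0.1198, 0.2095]
ee_rot: [3.141, 0.001, 3.119]
force: [0.6, 1.0, 0.4]
width: 0.0684
gripper_force: 0.0
```

>>> arm_command:
  series: [0,0,0,-0.06,-0.5,0,1,0,0,0,-0.13,-0.99,0,1]

```text
t: 10.05
eef_pos: [0.5098, 0.0199, 0.2093]
ee_rot: [3.141, 0.001, 3.118]
force: [0.6, 0.0, 0.1]
width: 0.0855
gripper_force: 0.0
```

>>> arm_command:
  series: [0,0,0,-0.06,-0.5,0,1,0,0,0,-0.13,-0.99,0,1]

```text
t: 10.3
eef_pos: [0.5204, -0.0794, 0.2092]
ee_rot: [3.142, 0.001, 3.118]
force: [0.9, 0.2, 0.2]
width: 0.0875
gripper_force: 0.0
```

>>> arm_command:
  series: [0,0,0,-0.06,-0.5,0,1,0,0,0,-0.13,-0.99,0,1]

```text
t: 10.55
eef_pos: [0.5311, -0.1788, 0.2092]
ee_rot: [-3.141, 0.001, 3.118]
force: [1.4, 0.9, 0.9]
width: 0.0878
gripper_force: 0.0
```

>>> arm_command:
  series: [0,0,0,-0.06,-0.5,0.2,1,0,0,0,-0.13,-0.99,0.4,1,0,0,0,-0.13,-0.99,0.5,1,0,0,0,-0.13,-0.99,0.5,1,0,0,0,-0.13,-0.99,0.5,1]

```text
t: 11.18
eef_pos: [0.5421, -0.2756, 0.1597]
ee_rot: [-3.141, 0.001, 3.119]
force: [0.2, -0.7, 0.8]
width: 0.0875
gripper_force: 0.0
```

```bash
cat > see.py <<'E'
from h import *
import sil,sys
x,y,a,rad=map(float,sys.argv[1:5])
s=rep(); c=arm.camera_model("wrist"); im=arm.grab_frame("wrist"); cv2.imwrite(f"pics/{sys.argv[5]}.png",im)
sil.cams["wrist"]=c; sil.ims["wrist"]=cv2.GaussianBlur(im.astype(np.float32),(0,0),.8)
for zz in map(float,sys.argv[6:]):
  v,sc=sil.fit(["wrist"],[(x-.01,x+.01),(y-.01,y+.01),(np.radians(a-8),np.radians(a+8))],[(-.014,rad),(.014,rad)],z=zz); print(zz,v[:2],np.degrees(v[2]),sc,"rel",rel([v[0],v[1],zz+.041],[np.pi,0,v[2]+np.pi/2],s))
E
python3 see.py .5414 -.2768 89 .028 w4 .034 .036 .038
```

```text
t 11.175 pos [ 0.5421 -0.2756  0.1597] rpy [-3.1413  0.001   3.119 ] s 0.5796980275984566 lat(x) 0.06453391266047831 up 0.059746363910969436 F [ 0.2182 -0.6702  0.7628] w 0.0874854434991796
0.034 [ 0.5428 -0.2764] 88.87250142523486 102.01459503173828 rel [-0.0002  0.0007 -0.0018 -0.0063 -0.0075  0.8475]
0.036 [ 0.5419 -0.2762] 88.71848639136401 101.828384 rel [-0.0002  0.0007 -0.0001  0.0025 -0.006   0.8275]
0.038 [ 0.5414 -0.2763] 88.76161777465636 99.79351806640625 rel [-0.0002  0.0007 -0.0006  0.008  -0.0069  0.8075]
```

>>> arm_command:
  series: [0,0,0,0,-0.006,0.3,1,0,0,0,0,-0.006,0.6,1,0,0,0,0,-0.006,0.77,1,0,0,0,0,-0.006,0.83,1,0,0,0,0,-0.006,0.83,0.6]
  force: 45

```text
t: 11.85
eef_pos: [0.5421, -0.2769, 0.0764]
ee_rot: [-3.141, 0.0, 3.118]
force: [-0.8, -0.4, 1.0]
width: 0.0821
gripper_force: 0.0
```

>>> arm_command:
  series: [0,0,0,0,0,0,0.2,0,0,0,0,0,0,0.2,0,0,0,0,0,0,0.2,0,0,0,0,0,0,0.2,0,0,0,0,0,0,0.2,0,0,0,0,0,0,0.2]

```text
t: 12.6
eef_pos: [0.5417, -0.2769, 0.076]
ee_rot: [3.141, 0.0, 3.118]
force: [-0.4, 1.5, 0.9]
width: 0.0275
gripper_force: 44.9
```

>>> arm_command:
  series: [0,0,0,0,0,-0.15,0.2,0,0,0,0,0,-0.4,0.2,0,0,0,0,0,-0.7,0.2,0,0,0,0,0,-1,0.2]

```text
t: 13.1
eef_pos: [0.5412, -0.2769, 0.1773]
ee_rot: [3.141, -0.001, 3.118]
force: [0.3, -0.2, -3.8]
width: 0.0278
gripper_force: 44.9
```

```bash
python3 -c "
from h import *
rep(); print(rel(ROOT-.185*U+[0,0,.1],[np.pi,0,np.pi-.0236]))"
```

```text
t 13.1 pos [ 0.5412 -0.2769  0.1773] rpy [ 3.1414 -0.0006  3.1177] s 0.5810123804098756 lat(x) 0.06363304775302345 up 0.07726294528025535 F [ 0.2747 -0.1782 -3.8049] w 0.027814498974076854
[ 0.0001 -0.0004 -0.0002  0.6378  3.9601 -0.2261]
```

>>> arm_command:
  series: [0,0,0,0.05,0.25,-0.1,0.2,0,0,0,0.1,0.6,-0.2,0.2,0,0,0,0.16,0.99,-0.25,0.2]

```text
t: 13.48
eef_pos: [0.5276, -0.177, 0.202]
ee_rot: [3.142, 0.001, 3.117]
force: [0.9, 0.1, -4.0]
width: 0.027
gripper_force: 44.9
```

>>> arm_command:
  series: [0,0,0,0.08,0.5,0,0.2,0,0,0,0.16,0.99,0,0.2]

```text
t: 13.72
eef_pos: [0.5137, -0.077, 0.2016]
ee_rot: [3.141, 0.0, 3.117]
force: [1.1, 0.5, -3.5]
width: 0.0272
gripper_force: 44.9
```

>>> arm_command:
  series: [0,0,0,0.08,0.5,0,0.2,0,0,0,0.16,0.99,0,0.2]

```text
t: 13.98
eef_pos: [0.5, 0.0225, 0.2016]
ee_rot: [3.141, 0.0, 3.118]
force: [1.1, 0.7, -3.9]
width: 0.0275
gripper_force: 44.9
```

>>> arm_command:
  series: [0,0,0,0.08,0.5,0,0.2,0,0,0,0.14,0.85,0.1,0.2,0,0,0,0.16,0.99,0.3,0.2,0,0,0,0.16,0.99,0.5,0.2,0,0,0,0.16,0.99,0.61,0.2,0,0,0,0.16,0.99,0.61,0.2,0,0,0,0.16,0.99,0.61,0.2]

```text
t: 14.85
eef_pos: [0.4876, 0.1204, 0.1407]
ee_rot: [3.141, 0.001, 3.117]
force: [0.5, 0.3, -3.7]
width: 0.0272
gripper_force: 44.9
```

```bash
python3 -c "
from h import *
s=rep(); print(rel(ROOT-.13*U+[0,0,.0405],[np.pi,0,np.pi-.0236]))"
```

```text
t 14.85 pos [0.4876 0.1204 0.1407] rpy [3.1412 0.0009 3.1175] s 0.18513552351455834 lat(x) 0.0006663005523889081 up 0.04073582535085424 F [ 0.4535  0.2583 -3.6857] w 0.027216328967176996
[ 0.0003  0.0006 -0.0003  0.0069  0.5514  0.0026]
```

>>> arm_command:
  series: [0,0,0,0.01,0.15,0,0.2,0,0,0,0.01,0.28,0,0.2,0,0,0,0.01,0.36,0,0.2,0,0,0,0.01,0.43,0,0.2,0,0,0,0.01,0.5,0,0.2,0,0,0,0.01,0.58,0,0.2,0,0,0,0.01,0.66,0,0.2,0,0,0,0.01,0.74,0,0.2]

```text
t: 15.85
eef_pos: [0.4879, 0.1949, 0.1399]
ee_rot: [-3.142, -0.0, 3.118]
force: [0.4, 0.3, -3.2]
width: 0.0273
gripper_force: 44.9
```

>>> arm_command:
  series: [0,0,0,0,0.04,0,0.2,0,0,0,0,0.08,0,0.2,0,0,0,0,0.12,0,0.2,0,0,0,0,0.16,0,0.2,0,0,0,0,0.2,0,0.2]

```text
t: 16.48
eef_pos: [0.4879, 0.2132, 0.14]
ee_rot: [-3.139, -0.001, 3.118]
force: [-1.0, -5.7, -0.7]
width: 0.0274
gripper_force: 51.2
```

```bash
python3 -c "
from h import *
s=rep()"
```

```text
t 16.475 pos [0.4879 0.2132 0.14  ] rpy [-3.1392 -0.001   3.1175] s 0.09234893577549501 lat(x) -0.001164074561556051 up 0.03996274233107647 F [-0.9684 -5.6673 -0.711 ] w 0.02738409090705341
```

>>> arm_command:
  series: [0,0,0,0,0.04,0,0.2,0,0,0,0,0.08,0,0.2,0,0,0,0,0.12,0,0.2]

```text
t: 16.85
eef_pos: [0.4882, 0.225, 0.1399]
ee_rot: [-3.139, -0.001, 3.117]
force: [0.2, -6.8, 0.1]
width: 0.0275
gripper_force: 51.3
```

>>> arm_command:
  series: [0,0,0,0,0.04,0,0.2,0,0,0,0,0.07,0,0.2,0,0,0,0,0.1,0,0.2]

```text
t: 17.23
eef_pos: [0.4884, 0.235, 0.14]
ee_rot: [-3.139, -0.001, 3.117]
force: [-1.2, -6.3, -1.2]
width: 0.0275
gripper_force: 51.4
```

```bash
python3 -c "
from h import *
s=rep(); print(s['moment'])"
```

```text
t 17.225 pos [0.4884 0.235  0.14  ] rpy [-3.1391 -0.0011  3.1174] s 0.07049161172753021 lat(x) -0.0011673856179432267 up 0.03995920784551571 F [-1.1664 -6.3006 -1.1599] w 0.027456748341519465
[-2.2856  0.0644 -0.0139]
```

>>> arm_command:
  series: [0,0,0,0,0.02,0,0.2,0,0,0,0,0.04,0,0.2]

```text
t: 17.48
eef_pos: [0.4885, 0.2389, 0.1399]
ee_rot: [-3.139, -0.001, 3.117]
force: [0.4, -6.1, 0.9]
width: 0.0274
gripper_force: 51.4
```

>>> arm_command:
  series: [0,0,0,0,0.01,0,0.2,0,0,0,0,0.02,0,0.2]

```text
t: 17.73
eef_pos: [0.4886, 0.2409, 0.1399]
ee_rot: [-3.139, -0.001, 3.117]
force: [1.1, -6.5, -0.3]
width: 0.027
gripper_force: 51.4
```

>>> arm_command:
  series: [0,0,0,0,0.01,0,0.2,0,0,0,0,0.02,0,0.2]

```text
t: 17.98
eef_pos: [0.4886, 0.2429, 0.1399]
ee_rot: [-3.139, -0.001, 3.117]
force: [-1.0, -6.3, -0.8]
width: 0.0272
gripper_force: 51.4
```

>>> arm_command:
  series: [0,0,0,0,0.01,0,0.2,0,0,0,0,0.02,0,0.2]

```text
t: 18.23
eef_pos: [0.4887, 0.2449, 0.1399]
ee_rot: [-3.139, -0.001, 3.117]
force: [-0.2, -8.3, -0.4]
width: 0.0272
gripper_force: 53.1
```

>>> arm_command:
  series: [0,0,0,0,0.01,0,0.2,0,0,0,0,0.015,0,0.2]

```text
t: 18.48
eef_pos: [0.4887, 0.2451, 0.14]
ee_rot: [-3.137, -0.001, 3.117]
force: [2.5, -13.0, 2.6]
width: 0.0272
gripper_force: 58.0
```

The force jumped to 13 N with no further travel, so the large ring is home. Backing off, then releasing the medium.

>>> arm_command:
  series: [0,0,0,0,-0.03,0,0.2,0,0,0,0,-0.06,0,0.2,0,0,0,0,-0.06,0.005,0.2]

```text
t: 18.85
eef_pos: [0.489, 0.2421, 0.1395]
ee_rot: [3.141, 0.0, 3.118]
force: [1.6, -1.0, -3.1]
width: 0.0272
gripper_force: 44.9
```

>>> arm_command:
  series: [0,0,0,0,0,0,0.36,0,0,0,0,0,0,0.38,0,0,0,0,0,0,0.4,0,0,0,0,0,0,0.4]

```text
t: 19.35
eef_pos: [0.4894, 0.2411, 0.14]
ee_rot: [-3.14, 0.001, 3.118]
force: [1.9, -5.8, 4.1]
width: 0.0347
gripper_force: 2.9
```

```bash
python3 -c "
from h import *
s=rep(); print(rel([.4796,-.398,.16],[np.pi,0,np.radians(115.3+90)]))"
```

```text
t 19.35 pos [0.4894 0.2411 0.14  ] rpy [-3.1403  0.0006  3.118 ] s 0.06439642453141234 lat(x) -0.0003772906724385188 up 0.03997665887297852 F [ 1.9223 -5.757   4.0889] w 0.034717406114287114
[-0.0009  0.0002 -0.2962 -0.0535 -6.3917 -0.1921]
```

>>> arm_command:
  series: [0,0,0,0,-0.03,-0.02,0.4,0,0,0,0,-0.03,-0.2,0.4,0,0,0,0,-0.03,-0.5,0.5,0,0,0,0,-0.4,-0.7,0.8]

```text
t: 19.85
eef_pos: [0.4888, 0.2035, 0.2109]
ee_rot: [3.14, 0.002, 3.12]
force: [0.7, -0.8, 0.0]
width: 0.0486
gripper_force: 0.0
```

>>> arm_command:
  series: [0,0,0,0,-0.5,0,1,0,0,0,0,-1,0,1]

```text
t: 20.1
eef_pos: [0.4856, 0.1012, 0.2101]
ee_rot: [3.14, 0.001, 3.119]
force: [0.6, -0.7, 0.1]
width: 0.0681
gripper_force: 0.0
```

>>> arm_command:
  series: [0,0,0,0,-0.5,0,1,0,0,0,0,-1,0,1]

```text
t: 20.35
eef_pos: [0.4832, 0.0008, 0.2099]
ee_rot: [3.141, 0.001, 3.118]
force: [1.2, 0.6, 0.3]
width: 0.086
gripper_force: 0.0
```

>>> arm_command:
  series: [0,0,0,0,-0.5,0,1,0,0,0,0,-1,0,1]

```text
t: 20.6
eef_pos: [0.481, -0.0993, 0.2099]
ee_rot: [3.141, 0.001, 3.118]
force: [2.0, -0.0, 0.3]
width: 0.0874
gripper_force: 0.0
```

>>> arm_command:
  series: [0,0,0,0,-0.5,0,1,0,0,0,0,-1,0,1]

```text
t: 20.85
eef_pos: [0.4786, -0.1994, 0.2099]
ee_rot: [3.141, 0.001, 3.118]
force: [1.3, 0.2, -0.0]
width: 0.0874
gripper_force: 0.0
```

>>> arm_command:
  series: [0,0,0,0,-0.5,0,1,0,0,0,0,-1,0,1]

```text
t: 21.1
eef_pos: [0.4763, -0.2995, 0.2098]
ee_rot: [3.142, 0.001, 3.118]
force: [1.1, 0.7, 0.1]
width: 0.0882
gripper_force: 0.0
```

>>> arm_command:
  series: [0,0,-0.1,-0.02,-0.5,0.2,1,0,0,-0.2,-0.05,-0.99,0.4,1,0,0,-0.29,-0.05,-0.99,0.5,1,0,0,-0.296,-0.05,-0.99,0.5,1,0,0,-0.296,-0.05,-0.99,0.5,1,0,0,-0.296,-0.05,-0.99,0.5,1]

```text
t: 21.85
eef_pos: [0.4794, -0.3966, 0.1605]
ee_rot: [-3.14, 0.001, -2.701]
force: [0.6, -0.4, 0.2]
width: 0.0874
gripper_force: 0.0
```

```bash
python3 see.py .4796 -.398 115.3 .023 w5 .027 .029 .031
python3 - <<'E'
from h import *
c=arm.camera_model("side"); im=arm.grab_frame("side")
cv2.imwrite("pics/s2.png",cv2.resize(im[250:384,130:300],None,fx=4.5,fy=4.5,interpolation=cv2.INTER_CUBIC)[:600,:800])
E
```

```text
t 21.85 pos [ 0.4794 -0.3966  0.1605] rpy [-3.1403  0.0011 -2.701 ] s 0.702118041823611 lat(x) 0.00470224796709917 up 0.0604845124719931 F [ 0.5908 -0.4422  0.1501] w 0.08741471184938251
0.027 [ 0.4806 -0.3967] 115.15787486958017 87.56809997558594 rel [-0.0008  0.0007  0.0009 -0.0092 -0.0051  0.9249]
0.029 [ 0.4798 -0.3971] 115.24777994842411 87.47867584228516 rel [-0.0008  0.0007 -0.0001 -0.0009 -0.0049  0.9049]
0.031 [ 0.4791 -0.3974] 115.56276921460024 87.27484 rel [-0.0008  0.0007 -0.0036  0.0066 -0.0047  0.8848]
```

View pics/s2.png

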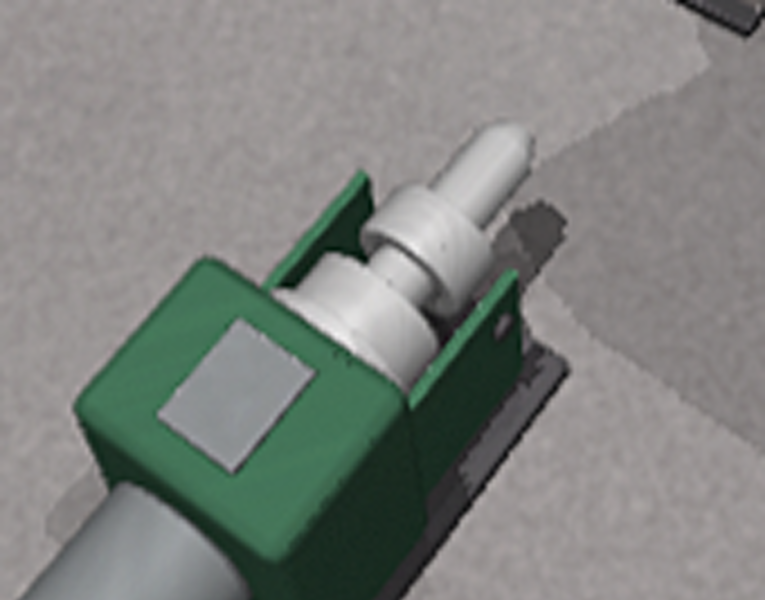

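The last look, from the side, shows the large ring seated against the flange and the medium hanging mid-arbor at (430, 245). Next is the small ring.

>>> arm_command:
  series: [0,0,0,0,-0.005,0.35,1,0,0,0,0,-0.005,0.7,1,0,0,0,0,-0.005,0.87,1,0,0,0,0,-0.005,0.92,1,0,0,0,0,-0.005,0.92,0.6]
  force: 40

```text
t: 22.58
eef_pos: [0.4795, -0.3977, 0.0681]
ee_rot: [-3.141, 0.0, -2.7]
force: [0.3, 0.2, 0.9]
width: 0.0823
gripper_force: 0.0
```

>>> arm_command:
  series: [0,0,0,0,0,0,0.2,0,0,0,0,0,0,0.2,0,0,0,0,0,0,0.2,0,0,0,0,0,0,0.2,0,0,0,0,0,0,0.2,0,0,0,0,0,0,0.2]

```text
t: 23.32
eef_pos: [0.479, -0.3975, 0.0674]
ee_rot: [3.142, -0.0, -2.7]
force: [-0.4, -0.1, -0.2]
width: 0.027
gripper_force: 40.0
```

>>> arm_command:
  series: [0,0,0,0,0,-0.1,0.2,0,0,0,0,0,-0.25,0.2,0,0,0,0,0,-0.5,0.2,0,0,0,0,0,-0.8,0.2,0,0,0,0,0,-1,0.2]

```text
t: 23.95
eef_pos: [0.4795, -0.3978, 0.1702]
ee_rot: [-3.14, 0.002, -2.7]
force: [-0.7, -0.5, -2.1]
width: 0.0271
gripper_force: 40.0
```

```bash
python3 -c "
from h import *
rep(); print(rel(ROOT-.185*U+[0,0,.1],[np.pi,0,np.pi-.0236]))"
```

```text
t 23.95 pos [ 0.4795 -0.3978  0.1702] rpy [-3.1395  0.0015 -2.7003] s 0.7033309655438127 lat(x) 0.004786396921070025 up 0.07023735904540357 F [-0.6578 -0.5287 -2.0659] w 0.02714061379060137
[-0.0011  0.0013  0.296  -2.2816  4.6542 -0.3038]
```

>>> arm_command:
  series: [0,0,0.08,-0.04,0.08,-0.15,0.2,0,0,0.18,-0.16,0.32,-0.3,0.2,0,0,0.28,-0.28,0.56,-0.3,0.2,0,0,0.296,-0.4,0.81,-0.3,0.2]

```text
t: 24.45
eef_pos: [0.4806, -0.3065, 0.1989]
ee_rot: [-3.141, 0.002, 3.115]
force: [0.4, -0.2, -1.1]
width: 0.027
gripper_force: 40.0
```

>>> arm_command:
  series: [0,0,0,0.01,0.5,0,0.2,0,0,0,0.02,1,0,0.2]

```text
t: 24.7
eef_pos: [0.4809, -0.206, 0.1986]
ee_rot: [-3.141, 0.001, 3.117]
force: [0.3, -0.1, -0.2]
width: 0.027
gripper_force: 40.0
```

>>> arm_command:
  series: [0,0,0,0.01,0.5,0,0.2,0,0,0,0.02,1,0,0.2]

```text
t: 24.95
eef_pos: [0.4813, -0.1056, 0.1988]
ee_rot: [3.141, 0.002, 3.118]
force: [0.7, 0.2, -2.1]
width: 0.027
gripper_force: 40.0
```

>>> arm_command:
  series: [0,0,0,0.01,0.5,0,0.2,0,0,0,0.01,1,0,0.2]

```text
t: 25.2
eef_pos: [0.4826, -0.0055, 0.1989]
ee_rot: [3.141, 0.002, 3.118]
force: [1.8, -0.3, -1.0]
width: 0.027
gripper_force: 40.0
```

>>> arm_command:
  series: [0,0,0,0,0.5,0,0.2,0,0,0,0,0.9,0,0.2,0,0,0,0,1,0,0.2,0,0,0,0,1,0,0.2]

```text
t: 25.7
eef_pos: [0.485, 0.0933, 0.1981]
ee_rot: [3.141, 0.001, 3.119]
force: [-0.4, -0.2, -1.7]
width: 0.0267
gripper_force: 40.0
```

```bash
python3 -c "
from h import *
s=rep(); print(rel(ROOT-.185*U+[0,0,.039],[np.pi,0,np.pi-.0236]))"
```

```text
t 25.7 pos [0.485  0.0933 0.1981] rpy [3.1412 0.0006 3.1191] s 0.21229404657601417 lat(x) -0.00122502678250955 up 0.09805272112559019 F [-0.4395 -0.1782 -1.7128] w 0.026710273986940907
[ 0.0002  0.0004  0.0007 -0.0122  0.2728  0.5906]
```

>>> arm_command:
  series: [0,0,0,-0.012,0.1,0.2,0.2,0,0,0,-0.012,0.2,0.45,0.2,0,0,0,-0.012,0.27,0.58,0.2,0,0,0,-0.012,0.27,0.59,0.2,0,0,0,-0.012,0.27,0.59,0.2]

```text
t: 26.32
eef_pos: [0.4873, 0.1195, 0.1391]
ee_rot: [3.141, 0.001, 3.118]
force: [0.2, 0.0, -0.6]
width: 0.0272
gripper_force: 40.0
```

>>> arm_command:
  series: [0,0,0,0,0.15,0,0.2,0,0,0,0,0.28,0,0.2,0,0,0,0,0.36,0,0.2,0,0,0,0,0.43,0,0.2,0,0,0,0,0.5,0,0.2,0,0,0,0,0.57,0,0.2]

```text
t: 27.08
eef_pos: [0.4882, 0.1772, 0.1384]
ee_rot: [-3.141, -0.0, 3.118]
force: [0.3, 0.0, -1.5]
width: 0.0275
gripper_force: 40.0
```

```bash
python3 -c "
from h import *
s=rep()"
```

```text
t 27.075 pos [0.4882 0.1772 0.1384] rpy [-3.1415 -0.0002  3.1178] s 0.1283152433832816 lat(x) -1.642550169361932e-05 up 0.03835741778893095 F [ 0.3028  0.047  -1.4847] w 0.027464710854336043
```

>>> arm_command:
  series: [0,0,0,0,0.05,0,0.2,0,0,0,0,0.1,0,0.2,0,0,0,0,0.15,0,0.2,0,0,0,0,0.2,0,0.2,0,0,0,0,0.25,0,0.2]

```text
t: 27.7
eef_pos: [0.4886, 0.2015, 0.1384]
ee_rot: [-3.14, -0.001, 3.118]
force: [0.6, -4.5, 0.3]
width: 0.0272
gripper_force: 43.7
```

>>> arm_command:
  series: [0,0,0,0,0.03,0,0.2,0,0,0,0,0.06,0,0.2,0,0,0,0,0.09,0,0.2,0,0,0,0,0.11,0,0.2,0,0,0,0,0.12,0,0.2]

```text
t: 28.32
eef_pos: [0.4891, 0.2139, 0.1384]
ee_rot: [-3.141, -0.0, 3.118]
force: [1.0, -4.4, -1.3]
width: 0.0274
gripper_force: 43.3
```

```bash
python3 -c "
from h import *
s=rep()"
```

```text
t 28.325 pos [0.4891 0.2139 0.1384] rpy [-3.1415 -0.0001  3.1178] s 0.0916239585508455 lat(x) -8.095980038622428e-06 up 0.038354512537095375 F [ 1.026  -4.4166 -1.2789] w 0.027361473375805825
```

>>> arm_command:
  series: [0,0,0,0,0.01,0,0.2,0,0,0,0,0.02,0,0.2]

```text
t: 28.58
eef_pos: [0.4892, 0.2158, 0.1384]
ee_rot: [-3.142, -0.0, 3.118]
force: [0.6, -3.9, -1.6]
width: 0.0269
gripper_force: 43.2
```

>>> arm_command:
  series: [0,0,0,0,0.01,0,0.2,0,0,0,0,0.015,0,0.2]

```text
t: 28.82
eef_pos: [0.4892, 0.217, 0.1384]
ee_rot: [-3.141, -0.0, 3.118]
force: [0.8, -6.9, -1.0]
width: 0.0267
gripper_force: 45.5
```

>>> arm_command:
  series: [0,0,0,0,0.01,0,0.2,0,0,0,0,0.01,0,0.2]

```text
t: 29.08
eef_pos: [0.4892, 0.2171, 0.1384]
ee_rot: [-3.14, -0.001, 3.118]
force: [2.1, -9.2, -0.1]
width: 0.0271
gripper_force: 48.2
```

The medium is home. Backing off, releasing the small ring, then pushing it home with the fingers closed.

>>> arm_command:
  series: [0,0,0,0,-0.04,0,0.2,0,0,0,0,-0.08,0,0.2,0,0,0,0,-0.09,0,0.2,0,0,0,0,-0.09,0,0.2]

```text
t: 29.58
eef_pos: [0.4892, 0.2096, 0.1384]
ee_rot: [3.141, 0.0, 3.118]
force: [-0.4, 1.1, -4.2]
width: 0.0275
gripper_force: 40.0
```

>>> arm_command:
  series: [0,0,0,0,0,0,0.35,0,0,0,0,0,0,0.38,0,0,0,0,0,0,0.4,0,0,0,0,0,0,0.4]

```text
t: 30.08
eef_pos: [0.4892, 0.2093, 0.1386]
ee_rot: [3.141, 0.0, 3.118]
force: [0.2, 0.7, 1.0]
width: 0.0351
gripper_force: 0.0
```

>>> arm_command:
  series: [0,0,0,0,0,-0.1,0.4,0,0,0,0,0,-0.3,0.4,0,0,0,0,-0.2,-0.3,0,0,0,0,0,-0.45,-0.3,0,0,0,0,0,-0.45,-0.3,0,0,0,0,0,-0.45,-0.3,0]

```text
t: 30.82
eef_pos: [0.488, 0.1639, 0.1685]
ee_rot: [3.141, 0.0, 3.117]
force: [-0.5, 0.0, -0.0]
width: 0.0022
gripper_force: 0.0
```

```bash
python3 -c "
from h import *
s=rep(); print(rel(ROOT-.138*U+[0,0,.0383],[np.pi,0,np.pi-.0236]))
c=arm.camera_model('wrist'); im=arm.grab_frame('wrist'); cv2.imwrite('pics/w6.png',im); import sil
sil.cams['wrist']=c; sil.ims['wrist']=cv2.GaussianBlur(im.astype(np.float32),(0,0),.8)
ctr=lambda s:ROOT-s*U+[0,0,-.0025]
for sc in np.arange(.085,.108,.002): print(round(sc,3), sil.score('wrist',ctr(sc),np.pi/2-.0236,[(-.014,.023),(.014,.023)]))
"
```

```text
t 30.825 pos [0.488  0.1639 0.1685] rpy [3.1415 0.0002 3.1171] s 0.14157433762781169 lat(x) 0.00010277843890269056 up 0.06847980279385499 F [-0.5433  0.0112 -0.0425] w 0.002159937562957503
[ 0.0001  0.0001 -0.0006  0.0011  0.0358  0.3018]
0.085 15.191587
0.087 27.505253
0.089 30.122412
0.091 32.185207
0.093 31.51057
0.095 19.84241
0.097 25.395655
0.099 17.595243
0.101 14.031124
0.103 16.997622
0.105 19.209946
0.107 25.970158
```

>>> arm_command:
  series: [0,0,0,0,0,0.15,0,0,0,0,0,0,0.27,0,0,0,0,0,0,0.302,0,0,0,0,0,0,0.302,0]

```text
t: 31.38
eef_pos: [0.4879, 0.1643, 0.1377]
ee_rot: [-3.141, -0.001, 3.118]
force: [0.3, 0.1, -0.8]
width: 0.0007
gripper_force: 0.0
```

>>> arm_command:
  series: [0,0,0,0,0.04,0,0,0,0,0,0,0.08,0,0,0,0,0,0,0.12,0,0,0,0,0,0,0.16,0,0,0,0,0,0,0.2,0,0]

```text
t: 32.0
eef_pos: [0.4884, 0.1843, 0.1383]
ee_rot: [-3.141, -0.0, 3.118]
force: [0.1, -2.1, 2.0]
width: 0.0007
gripper_force: 0.8
```

```bash
python3 -c "
from h import *
s=rep()"
```

```text
t 32.0 pos [0.4884 0.1843 0.1383] rpy [-3.1412 -0.0002  3.1179] s 0.12114922293931189 lat(x) -3.9547802499089004e-05 up 0.03826241935298233 F [ 0.1001 -2.0564  2.0029] w 0.0006987775043811445
```

>>> arm_command:
  series: [0,0,0,0,0.04,0,0,0,0,0,0,0.08,0,0,0,0,0,0,0.12,0,0,0,0,0,0,0.14,0,0]

```text
t: 32.5
eef_pos: [0.4888, 0.1985, 0.1382]
ee_rot: [-3.142, -0.0, 3.118]
force: [0.7, -2.8, 1.0]
width: 0.0006
gripper_force: 1.0
```

>>> arm_command:
  series: [0,0,0,0,0.01,0,0,0,0,0,0,0.02,0,0]

```text
t: 32.75
eef_pos: [0.4888, 0.2003, 0.1382]
ee_rot: [-3.142, -0.0, 3.118]
force: [-0.8, -1.7, 0.4]
width: 0.0003
gripper_force: 0.9
```

>>> arm_command:
  series: [0,0,0,0,0.01,0,0,0,0,0,0,0.02,0,0]

```text
t: 33.0
eef_pos: [0.4889, 0.2023, 0.1382]
ee_rot: [-3.142, -0.0, 3.118]
force: [-0.9, -1.5, 1.5]
width: 0.0003
gripper_force: 0.9
```

>>> arm_command:
  series: [0,0,0,0,0.01,0,0,0,0,0,0,0.015,0,0]

```text
t: 33.25
eef_pos: [0.4888, 0.2032, 0.1382]
ee_rot: [-3.14, -0.0, 3.118]
force: [0.4, -5.8, 1.5]
width: 0.0006
gripper_force: 3.2
```

>>> arm_command:
  series: [0,0,0,0,0.005,0,0,0,0,0,0,0.01,0,0]

```text
t: 33.5
eef_pos: [0.4888, 0.2033, 0.1382]
ee_rot: [-3.139, -0.001, 3.118]
force: [3.0, -9.9, 3.3]
width: 0.0003
gripper_force: 4.9
```

>>> arm_command:
  series: [0,0,0,0,0.01,0,0,0,0,0,0,0.015,0,0,0,0,0,0,0.015,0,0]

```text
t: 33.88
eef_pos: [0.4887, 0.2036, 0.1382]
ee_rot: [-3.137, -0.001, 3.117]
force: [2.8, -13.5, 4.2]
width: 0.0001
gripper_force: 6.9
```

>>> arm_command:
  series: [0,0,0,0,-0.04,0,0,0,0,0,0,-0.15,0,0,0,0,0,0,-0.3,-0.3,0,0,0,0,0,-0.4,-0.9,0]

```text
t: 34.38
eef_pos: [0.4866, 0.1651, 0.227]
ee_rot: [-3.139, -0.004, 3.118]
force: [1.6, 0.0, -0.7]
width: 0.0004
gripper_force: 0.0
```

>>> arm_command:
  series: [0,0,0,0,-0.5,0,0,0,0,0,0,-0.9,0,0]

```text
t: 34.62
eef_pos: [0.4858, 0.0755, 0.2291]
ee_rot: [3.14, 0.002, 3.119]
force: [1.0, -0.0, 0.1]
width: 0.0006
gripper_force: 0.0
```

>>> arm_command:
  series: [0,0,0,0,-0.5,0,0,0,0,0,0,-0.9,0,0,0,0,0,0,-0.9,0,0,0,0,0,0,-0.9,0,0,0,0,0,0,-0.9,0,0]

```text
t: 35.25
eef_pos: [0.4839, -0.0129, 0.2282]
ee_rot: [3.141, 0.0, 3.119]
force: [0.5, 0.1, -0.0]
width: 0.0005
gripper_force: 0.0
```

```bash
cat > fin.py <<'E'
from h import *
import sil
rep()
for n in("side","top"):
    sil.ims[n]=cv2.GaussianBlur((lambda i:(cv2.imwrite(f"pics/{n}9.png",i),i)[1])(arm.grab_frame(n)).astype(np.float32),(0,0),.8)
a0=np.arctan2(U[1],U[0])
for n,rad,sn in(("L",.033,.014),("M",.028,.042),("S",.023,.070)):
    for cam in("side","top"):
        ss=np.arange(sn-.008,sn+.014,.001); sc=[sil.score(cam,ROOT-s*U+[0,0,-.0025],a0,[(-.014,rad),(.014,rad)]) for s in ss]
        print(n,cam,"nominal",sn,"best",ss[int(np.argmax(sc))],np.round(sc).astype(int))
c=arm.camera_model("side"); im=cv2.imread("pics/side9.png").max(2)
pts=np.array([proj(c,ROOT-s*U+[0,0,h]) for s,h in[(x,.0155+.0*x) for x in np.arange(.05,.13,.004)]])
print([int(im[int(v+.5),int(u+.5)]) for u,v in pts])
E
python3 fin.py
```

```text
t 35.25 pos [ 0.4839 -0.0129  0.2282] rpy [3.1413 0.0002 3.1187] s 0.31844091322874146 lat(x) 0.00014264187275970017 up 0.12822421947949458 F [ 0.4607  0.1029 -0.0072] w 0.0005293146207331155
L side nominal 0.014 best 0.027000000000000003 [33 36 37 40 42 44 46 49 53 54 53 51 49 48 47 47 48 50 53 56 57 59]
L top nominal 0.014 best 0.006 [63 53 40 33 37 48 56 59 57 50 41 37 47 56 60 61 58 53 49 45 42 39]
M side nominal 0.042 best 0.04400000000000001 [51 51 52 52 52 53 54 55 58 61 62 61 59 56 52 48 46 44 42 42 41 41]
M top nominal 0.042 best 0.04200000000000001 [47 47 46 45 45 47 49 51 53 52 49 44 42 42 46 47 47 44 41 39 37 37]
S side nominal 0.07 best 0.07099999999999995 [44 42 41 41 40 41 41 42 44 45 45 41 38 34 32 29 28 26 25 25 26 26]
S top nominal 0.07 best 0.06899999999999996 [41 41 42 42 43 45 45 45 45 42 38 36 35 35 36 37 36 34 31 28 26 24]
[214, 215, 209, 192, 215, 213, 216, 211, 216, 201, 198, 201, 202, 200, 203, 201, 201, 199, 198, 184]
```

```bash
python3 -c "
from station import arm
print(arm.job_done())"
```

```text
the job is handed in; nothing more can be done
None
```

I threaded the three rings onto the arbor in order (large, medium, small), pushed each one home until the force rose, and handed the job in at about 35 s with the arm clear; the final camera fits put the medium and small rings within about 2 mm of where they should sit, while the large ring's seating rests on the push force and an earlier side view.

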